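Lock the watch-charger post into the charging block

TASK

Take the white watch-charger post out of its rubber rest, pass its T-shaped foot down through the slot of the charging block's chrome socket, press it in gently against the spring and turn it a quarter turn clockwise (seen from above) so that it locks, standing upright with its round charging disc facing the front of the block, the side where the phone tray sticks out. Never force it: the spring needs only a firm, light push and the socket has end stops. Let go of it locked, and leave the tray, its chrome button and the dish, power bank, coin and bronze knocker as they are.

Things in the scene. Friction and masses are not known exactly. Their poses are not given: they have to be found in the camera images.
- post: Watch-charger post, 100 mm tall, 100 to 170 g, standing loose and upright in the rest. Origin: centre of the underside of its round flange (38 mm dia, 5 mm thick); z up, x the way its charging disc faces. Above the flange a white stem with an upright disc on top (38 mm dia, from x = -5 to 7, centre z = 62, top z = 81 mm); below it a shank 8.5 mm dia ending in the T-bar.
- foot (a point): Centre of the underside of the T-bar, 19 mm below the post's origin; axes as the post's. The bar is 33 mm long along y, 9 mm wide along x, 7 mm high (its lowest 2 mm is 1.25 mm smaller all round); its top lies 12 mm below the flange.
- face (a point): Centre of the charging disc's front, at x = 7 mm, z = 62 mm of the post.
- block: Charging block, dark, fixed, 120 mm (x) by 200 mm (y) by 54 mm high. Origin: centre of its underside; z up; its front, with the phone tray, is its own -x side. Post and block must never press on each other with 25 N in all; a downward push of 9 to 13 N is right.
- slot (a point): Middle of the socket's 47 x 53 mm well, level with the block's top; axes as the block's. The chrome plate in it lies 0 to 12 mm lower and up to 3 mm off along y, clamped anew each time. Its slot, 36 mm along x, 12 along y, takes the T-bar with the disc facing -y. 11 mm below the plate's top a sprung contact yields at 3 N, then 0.6 N per mm until the flange meets the plate after 8 mm (8 N).
- rest: Black rubber rest, fixed, 60 by 60 by 24 mm high, with a slot for the T-bar (14 mm along its x by 38 mm along its y), the post's flange lying on its top. Origin: centre of its underside. The post's axes start nearly along the rest's.
- button (a joint): Travel in m of the round chrome tray button (28 mm dia, 8.5 mm above the block's top, at block x = -36, y = 35 mm): 0 up, 0.005 fully down. To be left alone.
- tray (a joint): Travel in m of the white phone tray: 0 sprung out, sticking 71 mm out of the block's front (90 mm wide, centred at block y = 30 mm, 10 to 28 mm above the console); grows as it is pushed in. To be left alone.
- dish: White ceramic key dish, 120 mm dia, 28 mm high, loose. Origin: centre of its underside.
- bank: Grey rubber power bank, 72 by 145 by 16 mm, lying flat, long side along its y. Origin: centre of its underside.
- coin: Silver coin, 38 mm dia, 3 mm thick, lying flat. Origin: centre of its underside.
- knocker: Bronze lion-head door-knocker figurine on a round foot of 64 mm dia, about 105 mm tall, loose. Origin: centre of its underside.
- grip (a point): Middle of the post's white stem, the place to grip, 38 mm above the post's origin; axes as the post's. The stem is 14 mm thick along x (grip across this), 24 mm wide along y, and runs from 5 to 55 mm above the post's origin.
- turn (a point): On the well's axis, 22 mm below the block's top, axes as the block's: about where the bar turns. In the last 2 mm before the flange meets the plate the bar is free to turn, clockwise from above only, up to end stops 3 to 8 degrees beyond 90. Let go there, the spring lifts the post about 5 mm, the bar rises into a groove along y and is locked; 1.5 mm play each side. Disc then faces -x.
Not all that is in view belongs to the job. What is meant by the post is not blue or pink, and is the smaller of those in its own colour.

How it is judged:
By the outcome, as a careful person would: the job done as asked, in the order asked, and still so for the second after the job is handed in, with the robot touching nothing.
It also fails if it takes over 70 s, if anything falls off the work surface, if the arm or the gripper's body presses on something with over 40 N, if the wrist force passes 120 N, or if a joint passes its speed limit or range.

ROBOT

A 7-joint arm with a two-finger parallel gripper is mounted at the origin on the work surface. World frame = base frame: x ahead of the robot, y to its left, z up, the work surface at z = 0. Lengths are in m, angles in rad, forces in N, time in s.
With the tool pointing down it reaches from about 0.425 to 0.875 m from the base axis. Payload 4.7 kg.
Tool frame: the origin (TCP) lies at the very end of the fingers, on their centre line; the grasp point (between the pads) lies 19 mm behind it; z points along the fingers, y is the line along which they close (so a half turn about z gives the same grasp; the last joint's range is limited). The gripper opens to 87 mm and grips with 3 to 60 N. Pads are 19 mm wide; open, the fingers measure 117 mm over their backs; the gripper's body (75 mm by 190 mm) begins 51 mm behind the grasp point.
Start: joints at [1.266, 0.321, -0.07, 1.45, 0.023, 1.371, -0.057], TCP at [0.204, -0.617, 0.223] pointing down, gripper open.
Joint ranges: [-2.86, 2.86], [-0.3, 2.09], [-1.38, 1.24], [0.06, 2.45], [-1.56, 4.7], [0.09, 2.05], [-2.69, 2.69]. Speed limits (rad/s): [2.57, 2.57, 3.14, 3.14, 3.14, 3.14, 3.14].

INTERFACE

Orientations are given as a rotation vector (axis times angle).
In Python, from bench import ctrl, get_image, job gives the robot as it stands.
- The arm moves only by the shell command python3 -m crank 'ROWS' [FORCE]. ROWS is JSON, a list that holds one entry, the list of rows, each a list of 5 numbers: the shift along the tool's x, y, z in mm, then the turn about the tool's z in rad, then the closure, from -1 (fully open) to 1 (shut), so that 0 is half open. A call has 1 to 10 rows; each row shifts and turns the commanded pose from where the row before left it, along the tool's axes as they then stand; what a row does not reach is not made up. A row lasts 1/12 s, in which the tool goes at most 41.7 mm and 7.16 degrees, less where a joint would pass 70% of its speed; a pose out of reach is approached as far as the arm can. A call with a gripper value outside its range is refused whole. The fingers move at their own pace and stop on an object; FORCE is the grip in N (left out, the last holds). Time passes only in rows, so rows that do not move let the fingers close. It gives the time, the measured TCP pose, the force, the opening and the grip force at its end, in the units of the state.
- ctrl.get_state(): the state, without advancing time (a new reading comes with each control period).
- get_image(name): name is "scene" or "top" or "wrist"; returns a dict with "pixels" (420x560x3 uint8, red, green, blue), "fx", "fy", "cx", "cy" (pixels), "k1" (the pictures are not rectified: a ray, as slopes to the right and down, at radius r is drawn at 1 + k1 r^2 times it, then the intrinsics apply), "T" (4x4, takes a point from camera to world coordinates); the wrist camera has in their place "T_tool_cam" (4x4, takes a point from camera to tool coordinates, whose origin is the TCP and whose axes are the flange's). Camera axes: x right, y down, z forward; pixel columns grow to the right and rows downward; lengths in m; the calibration is good to about 2 mm. A picture is of the moment at which its call begins: read the wrist's pose just before it. There is no depth.
- job.close_job(): hands the job in; it is judged then, once.
The state is a dict: "time": time; "joint_positions": joint angles; "qd": joint speeds; "joint_torque": joint torques, N m; "position": TCP position; "tool_rot": TCP orientation; "ft_force": force on the tool from outside, world axes, zero at the start; "torque": the same for the moment, N m; "grip_width": opening from 0.0 (shut) to 1.0 (fully open); "grip_force": force on a finger pad.
Only numpy, scipy, OpenCV 4.12 (cv2) and the standard library are available. Lean on these libraries where they do the work, as an engineer would, in place of code of your own. Each camera call takes 0.05 s, during which the arm holds its last target. There are 200 camera calls.

## Working session

There is one attempt and no reset: what is moved stays moved. The work goes in short steps, Python scripts to look and compute and a shell command to move; the robot and the scene stay as the last step left them, time stands still between calls to the robot, and variables do not carry over. Pictures are saved under pics/ and viewed, at most 10 in all, crops included, and the job is handed in when it is done.

```bash
mkdir -p pics; ls
cat > h.py <<'E'
import numpy as np, cv2
from scipy.spatial.transform import Rotation as R
from bench import ctrl, get_image
def snap(name,f):
    s=ctrl.get_state(); d=get_image(name)
    cv2.imwrite(f'pics/{f}.png',d['pixels'][:,:,::-1])
    d=dict(d)
    if 'T' not in d or name=='wrist':
        T=np.eye(4);T[:3,:3]=R.from_rotvec(s['tool_rot']).as_matrix();T[:3,3]=s['position'];d['T']=T@np.array(d['T_tool_cam'])
    np.savez(f'pics/{f}.npz',**{k:np.array(v) for k,v in d.items()}); return d
def ray(d,u,v):
    K=np.array([[d['fx'],0,d['cx']],[0,d['fy'],d['cy']],[0,0,1]],float)
    p=cv2.undistortPoints(np.array([[[u,v]]],float),K,np.array([float(d['k1']),0,0,0]))[0,0]
    T=np.array(d['T']); return T[:3,3],T[:3,:3]@np.array([p[0],p[1],1])
def atz(d,u,v,z):
    o,r=ray(d,u,v); return o+r*(z-o[2])/r[2]
def proj(d,P):
    K=np.array([[d['fx'],0,d['cx']],[0,d['fy'],d['cy']],[0,0,1]],float)
    T=np.linalg.inv(np.array(d['T']))
    return cv2.projectPoints(np.atleast_2d(P).astype(float),cv2.Rodrigues(T[:3,:3])[0],T[:3,3],K,np.array([float(d['k1']),0,0,0]))[0][:,0]
def load(f): return dict(np.load(f'pics/{f}.npz'))
def tri(obs):
    A=np.zeros((3,3));b=np.zeros(3)
    for d,u,v in obs:
        o,r=ray(d,u,v);r=r/np.linalg.norm(r);M=np.eye(3)-np.outer(r,r);A+=M;b+=M@o
    return np.linalg.solve(A,b)
E
python3 - <<'E'
from h import *
for n in ['scene','top','wrist']:
    d=snap(n,n+'0'); print(n,np.round(d['T'],3).tolist(),d['fx'],d['k1'])
print(ctrl.get_state())
a=cv2.imread('pics/top0.png');cv2.imwrite('pics/top0b.png',cv2.resize(a,(800,600),interpolation=cv2.INTER_CUBIC))
a=cv2.imread('pics/scene0.png');cv2.imwrite('pics/scene0b.png',cv2.resize(a,(800,600),interpolation=cv2.INTER_CUBIC))
E
```

```text
pics
scene [[0.88, 0.28, -0.384, 0.906], [0.475, -0.533, 0.7, -0.635], [-0.009, -0.798, -0.602, 0.653], [0.0, 0.0, 0.0, 1.0]] 441.2087452453039 -0.0461113528265087
top [[0.013, -0.997, 0.082, 0.47], [-0.999, -0.016, -0.028, 0.05], [0.029, -0.082, -0.996, 1.294], [0.0, 0.0, 0.0, 1.0]] 467.95874803504677 -0.11276512985427818
wrist [[0.314, -0.922, -0.228, 0.266], [-0.949, -0.305, -0.074, -0.596], [-0.002, 0.239, -0.971, 0.385], [0.0, 0.0, 0.0, 1.0]] 369.0477669506 0.02472358093509796
{'time': 0.15, 'joint_positions': array([ 1.26611314,  0.32164209, -0.07009269,  1.45141815,  0.02255639,
        1.37080461, -0.05688724]), 'qd': array([-3.25160147e-05, -3.13261906e-03,  3.32334288e-06, -4.31742871e-03,
        8.44401575e-04,  4.37631169e-05,  3.24917105e-03]), 'joint_torque': array([-2.79887245e-04, -4.91795540e+01, -4.04604468e-01, -3.12874174e+01,
       -6.38562161e-02,  4.05202748e-02,  1.25034176e-04]), 'position': array([ 0.20355689, -0.61684879,  0.22170798]), 'tool_rot': array([-3.10031946e+00, -4.98450715e-01,  4.36666250e-04]), 'ft_force': array([-0.29279277, -0.10206481, -0.29013841]), 'torque': array([-0.03993902, -0.01007945, -0.01699672]), 'grip_force': 0.0, 'grip_width': 1.0006848762550422}
```

View pics/top0b.png

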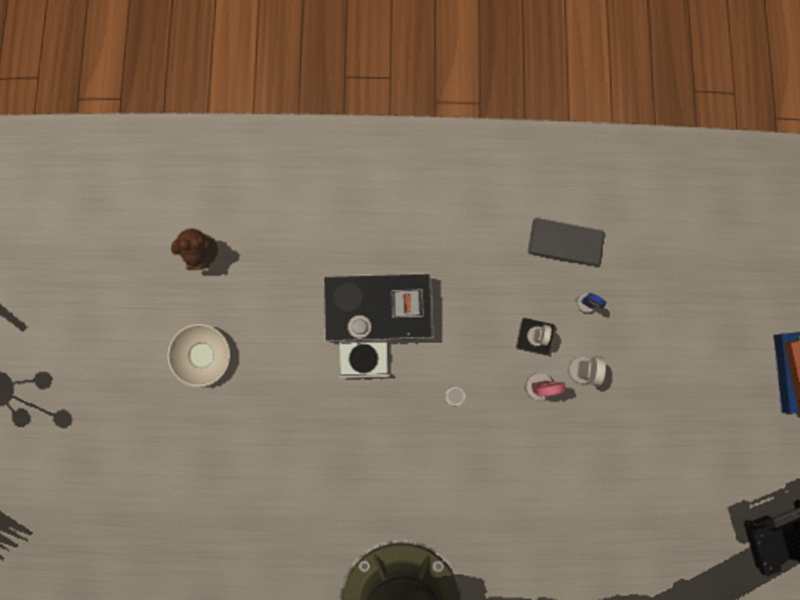

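View pics/scene0b.png

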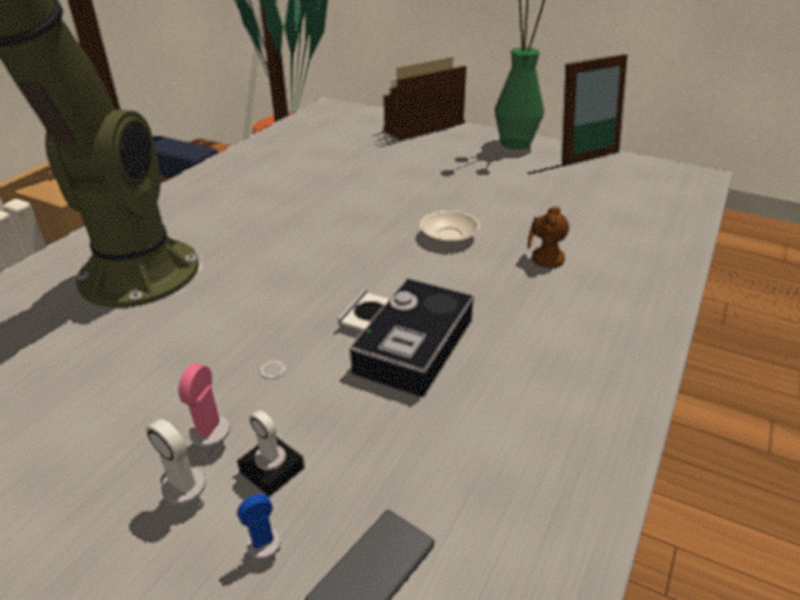

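Candidate posts (top0b picture): white in the black rest (540,335), a larger white one (588,370), pink (545,387) and blue (592,301). The smaller white one, standing in the rest, is the target. I'll check it in an enlarged crop.

Run:
```python
import cv2,numpy as np
t=cv2.imread('pics/top0.png');s=cv2.imread('pics/scene0.png')
def c(im,x,y,w,h,f):
    o=cv2.resize(im[y:y+h,x:x+w],None,fx=f,fy=f,interpolation=cv2.INTER_CUBIC)
    for i in range(0,w,10): cv2.putText(o,str(x+i),(i*f,8),0,.3,(0,255,255),1);cv2.line(o,(i*f,0),(i*f,h*f),(0,90,90),1) if 0 else None
    for i in range(10,h,10): cv2.putText(o,str(y+i),(0,i*f+4),0,.3,(0,255,255),1)
    return o
A=c(t,350,205,50,50,6);B=c(t,222,185,83,50,6)
C=c(s,155,275,75,75,4);D=c(s,225,190,120,75,4)
o=np.zeros((600,800,3),np.uint8);o[:300,:300]=A;o[:300,302:800]=B;o[300:600,:300]=C;o[300:600,302:782]=D
cv2.imwrite('pics/crop1.png',o)
```

```text
(no output)
```

View pics/crop1.png

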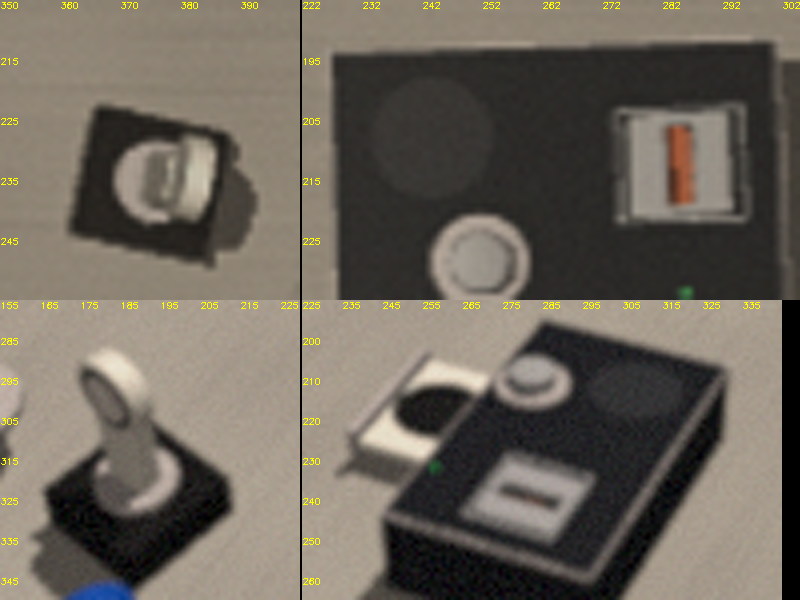

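The crop shows the target in the rest: smaller white post, disc facing right in the top image (about -y), visible to the scene camera. The rest corners are at about (365.5,222.5), (388,227.5), (385,249), (361.5,244). The slot's orange strip is at about (285,212.5), and the block's upper corners are at (227,194) and (299,192).

Run:
```python
from h import *
t=load('top0');s=load('scene0')
c=[atz(t,*p,.024) for p in [(365.5,222.5),(388,227.5),(385,249),(361.5,244)]]
print('rest',np.mean(c,0),np.round(c,3).tolist())
v=(c[1]-c[0])+(c[2]-c[3]);print('restx yaw',np.degrees(np.arctan2(v[1],v[0])))
b=[atz(t,*p,.054) for p in [(227,194),(299,192)]];print('block back corners',b)
v=b[1]-b[0];print('yaw block (-y dir)',np.degrees(np.arctan2(v[1],v[0]))+90, np.linalg.norm(v))
print('scene corners',[atz(s,*p,.054) for p in [(225+(387-302)/4,190+(515-300)/4),(225+(590-302)/4,190+(577-300)/4),(225+(724-302)/4,190+(370-300)/4),(225+(543-302)/4,190+(323-300)/4)]])
print('well',np.mean([atz(t,222+(x-302)/6,185+y/6,.054) for x,y in [(617,108),(744,104),(747,217),(622,222)]],0))
sl=(222+(681-302)/6,185+163/6);ss=(225+(531-302)/4,190+(497-300)/4)
print('slot',tri([(t,*sl),(s,*ss)]),atz(t,*sl,.048),atz(s,*ss,.048))
x=R.from_rotvec(ctrl.get_state()['tool_rot']).as_matrix();print(np.round(x,3)); print(np.round(t['T'],3))
print('disc top tri',tri([(t,350+198/6,205+177/6),(s,155+120/4,275+65/4)]))
print('T_tool_cam',np.round(load('wrist0')['T_tool_cam'],3).tolist())
```

```text
rest [ 0.50911645 -0.25239093  0.024     ] [[0.545, -0.226, 0.024], [0.532, -0.289, 0.024], [0.473, -0.28, 0.024], [0.486, -0.215, 0.024]]
restx yaw -101.4440519827936
block back corners [array([0.61386657, 0.15193027, 0.054     ]), array([ 0.62239407, -0.03993797,  0.054     ])]
yaw block (-y dir) 2.5448105817164617 0.1920576551491675
scene corners [array([ 0.51112692, -0.05343388,  0.054     ]), array([ 0.62571154, -0.04669387,  0.054     ]), array([0.61608045, 0.14695148, 0.054     ]), array([0.50121062, 0.14101121, 0.054     ])]
well [ 0.56793317 -0.00427147  0.054     ]
slot [ 0.56861709 -0.00332438  0.05142348] [ 0.56824464 -0.00384503  0.048     ] [0.56732315 0.00068363 0.048     ]
[[ 0.95   0.313 -0.001]
 [ 0.313 -0.95   0.001]
 [-0.    -0.001 -1.   ]]
[[ 0.013 -0.997  0.082  0.47 ]
 [-0.999 -0.016 -0.028  0.05 ]
 [ 0.029 -0.082 -0.996  1.294]
 [ 0.     0.     0.     1.   ]]
disc top tri [ 0.51189148 -0.25392852  0.09949139]
T_tool_cam [[0.0, -0.971, -0.239, 0.066], [1.0, 0.0, 0.0, -0.0], [-0.0, -0.239, 0.971, -0.164], [0.0, 0.0, 0.0, 1.0]]
```

Run:
```python
from h import *
t=load('top0');s=load('scene0')
for n,a,b in [('big',(600,372),(166,424)),('pink',(553,388),(196,368)),('blue',(595,298),(256,496))]:
    print(n,tri([(t,a[0]*.7,a[1]*.7),(s,b[0]*.7,b[1]*.7)]))
print('bases',[atz(s,x*.7,y*.7,.003) for x,y in [(183,488),(207,432),(263,545)]])
# goal wrt tool
x=R.from_rotvec(ctrl.get_state()['tool_rot']).as_matrix();p=ctrl.get_state()['position']
for g in [(.511,-.253,.20),(.49,-.15,.22)]: print(x.T@(np.array(g)-p)*1000)
```

```text
big [ 0.44659247 -0.33967127  0.13413867]
pink [ 0.41710247 -0.25542873  0.13773267]
blue [ 0.5775668  -0.34675117  0.09761852]
bases [array([ 0.43113108, -0.33330029,  0.003     ]), array([ 0.39421542, -0.24728857,  0.003     ]), array([ 0.56956685, -0.34910828,  0.003     ])]
[ 405.99769718 -249.11371394   22.06065468]
[ 418.34004732 -353.5350963     2.21521942]
```

```bash
python3 -m crank '[[[29,-18,0,0,-1],[29,-18,0,0,-1],[29,-18,0,0,-1],[29,-18,0,0,-1],[29,-18,0,0,-1],[29,-18,0,0,-1],[29,-18,0,0,-1]]]' 30; python3 -m crank '[[[29,-18,0,0,-1],[29,-18,0,0,-1],[29,-18,0,0,-1],[29,-18,0,0,-1],[29,-18,0,0,-1],[29,-18,0,0,-1],[29,-18,0,0,-1]]]'
for i in 1; do python3 -m crank '[[[0,0,0,-0.124,-1],[0,0,0,-0.124,-1],[0,0,0,-0.124,-1],[0,0,0,-0.124,-1],[0,0,0,-0.124,-1],[0,0,0,-0.124,-1],[0,0,0,-0.124,-1],[0,0,0,-0.124,-1],[0,0,0,-0.124,-1],[0,0,0,-0.124,-1]]]'; done
python3 -m crank '[[[0,0,0,-0.124,-1],[0,0,0,-0.124,-1],[0,0,0,-0.124,-1],[0,0,0,-0.124,-1],[0,0,0,-0.124,-1],[0,0,0,-0.124,-1],[0,0,0,-0.124,-1],[0,0,0,-0.124,-1],[0,0,0,-0.124,-1],[0,0,0,-0.124,-1]]]'
python3 -m crank '[[[0,0,0,-0.124,-1],[0,0,0,0,-1],[0,0,0,0,-1]]]'
python3 - <<'E'
from h import *
d=snap('wrist','w1');snap('wrist','w1');print(ctrl.get_state()['joint_positions'])
a=cv2.imread('pics/w1.png');cv2.imwrite('pics/w1b.png',cv2.resize(a,(800,600),interpolation=cv2.INTER_CUBIC))
E
```

```text
time: 0.73
position: [0.3577, -0.4324, 0.2224]
tool_rot: [-3.102, -0.499, 0.0]
ft_force: [0.3, -0.9, -0.2]
grip_width: 1.002
grip_force: 0.0
time: 1.32
position: [0.5109, -0.2493, 0.2224]
tool_rot: [3.102, 0.498, -0.001]
ft_force: [0.2, 0.2, 1.2]
grip_width: 1.003
grip_force: 0.0
time: 2.15
position: [0.51, -0.2507, 0.2222]
tool_rot: [-2.228, -2.214, 0.0]
ft_force: [-0.6, 0.5, -0.2]
grip_width: 0.998
grip_force: 0.0
time: 2.98
position: [0.51, -0.2507, 0.2222]
tool_rot: [-0.526, -3.097, -0.0]
ft_force: [-1.0, 0.5, 0.1]
grip_width: 0.999
grip_force: 0.0
time: 3.23
position: [0.5101, -0.2507, 0.2223]
tool_rot: [-0.349, -3.122, -0.0]
ft_force: [-0.1, 0.1, 0.2]
grip_width: 0.999
grip_force: 0.0
[ 0.9627927   0.19629717 -0.62629783  1.64069039  0.11771059  1.34300933
  1.66794524]
```

View pics/w1b.png

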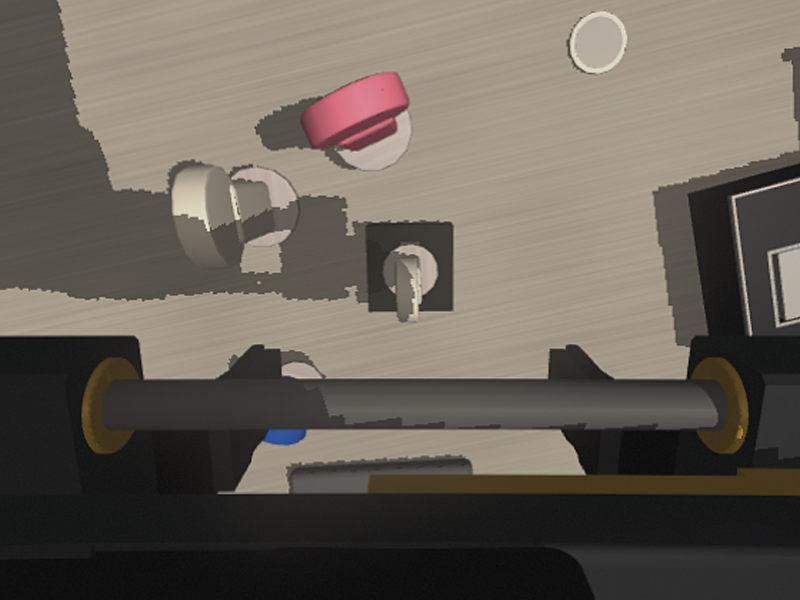

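The wrist view shows the rest at (410,267), squared up with the image. The post flange centre is near (411,269) and the disc top near (408,290). The big white post's disc is at about (207,215), and the gripper body lies along the tool y axis. I'll zoom in for the post's yaw.

Run:
```python
from h import *
t=load('top0');s=load('scene0');w=load('w1')
print('flange',atz(w,411*.7,269*.7,.029),'rest',np.mean([atz(w,x*.7,y*.7,.024) for x,y in [(366,222),(453,223),(453,311),(367,311)]],0))
for z in(.12,.134): print('big disc corners',[atz(w,x*.7,y*.7,z).round(3) for x,y in[(172,200),(200,165),(232,165),(243,240),(205,268)]])
print('bigtop',tri([(t,600*.7,372*.7),(s,166*.7,424*.7),(w,207*.7,215*.7)]))
a=cv2.imread('pics/w1.png');o=cv2.resize(a[145:230,245:330],(600,600),interpolation=cv2.INTER_CUBIC)
k=600/85
for z,c in((.024,(0,255,0)),):
    pass
for yaw,c in((-101.4,(0,255,0)),(-97,(0,0,255))):
  f=atz(w,411*.7,269*.7,.029);th=np.radians(yaw);X=np.array([np.cos(th),np.sin(th),0]);Y=np.array([-X[1],X[0],0])
  for x in(-.005,.007):
    P=[f+X*x+Y*.019*np.cos(q)+np.array([0,0,.057+.019*np.sin(q)]) for q in np.linspace(0,6.28,60)]
    q=(proj(w,P)-[245,145]+.5)*k;cv2.polylines(o,[q.astype(np.int32)],True,c,1)
cv2.imwrite('pics/w1c.png',o)
```

```text
flange [ 0.51032638 -0.25205949  0.029     ] rest [ 0.51011024 -0.25292076  0.024     ]
big disc corners [array([ 0.435, -0.355,  0.12 ]), array([ 0.422, -0.336,  0.12 ]), array([ 0.425, -0.321,  0.12 ]), array([ 0.461, -0.327,  0.12 ]), array([ 0.471, -0.35 ,  0.12 ])]
big disc corners [array([ 0.435, -0.349,  0.134]), array([ 0.423, -0.331,  0.134]), array([ 0.426, -0.317,  0.134]), array([ 0.461, -0.322,  0.134]), array([ 0.469, -0.344,  0.134])]
bigtop [ 0.44577133 -0.33836953  0.13228779]
```

View pics/w1c.png

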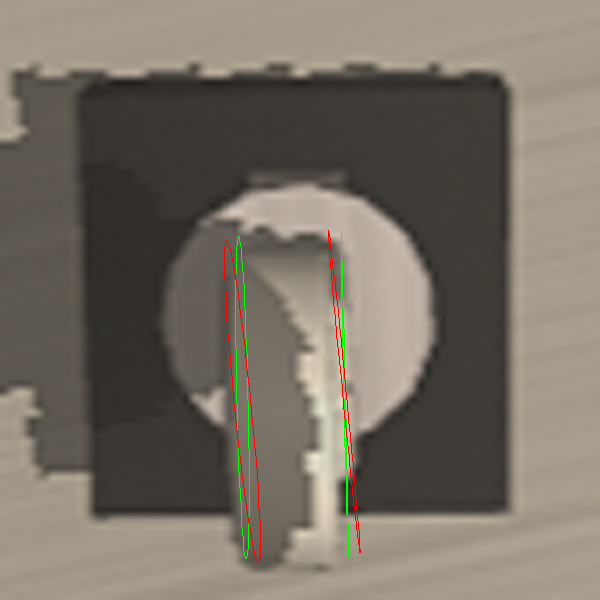

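The post is confirmed and the tool yaw matches it. To clear the taller decoy I'll turn 4° away from it, offset 5 mm and grip a bit high (post z≈50).

```bash
python3 -m crank '[[[0,0,0,-0.07,-1],[-5.5,-1.5,20,0,-1],[0,0,30,0,-1],[0,0,30,0,-1],[0,0,25,0,-1],[0,0,20,0,-1],[0,0,10,0,-1],[0,0,0,0,-1]]]'
python3 -m crank '[[[0,0,5,0,-1],[0,0,5,0,-1],[0,0,5,0,-1],[0,0,0,0,-1]]]'
python3 -m crank '[[[0,0,4,0,-1],[0,0,4,0,-1],[0,0,4,0,-1],[0,0,3,0,-1],[0,0,2,0,-1],[0,0,0,0,-1],[0,0,0,0,-1]]]'
python3 - <<'E'
from h import *
snap('scene','s2');a=cv2.imread('pics/s2.png')[190:400,60:340];cv2.imwrite('pics/s2b.png',cv2.resize(a,(800,600),interpolation=cv2.INTER_CUBIC))
E
```

```text
time: 4.0
position: [0.5138, -0.2523, 0.0851]
tool_rot: [-0.235, -3.129, -0.003]
ft_force: [-0.9, 0.0, 0.0]
grip_width: 1.0
grip_force: 0.0
time: 4.33
position: [0.5154, -0.2531, 0.0724]
tool_rot: [-0.234, -3.133, 0.0]
ft_force: [0.5, 0.2, 0.3]
grip_width: 1.001
grip_force: 0.0
time: 4.92
position: [0.5154, -0.253, 0.0554]
tool_rot: [-0.233, -3.133, -0.0]
ft_force: [0.5, -0.3, -0.1]
grip_width: 1.001
grip_force: 0.0
```

View pics/s2b.png

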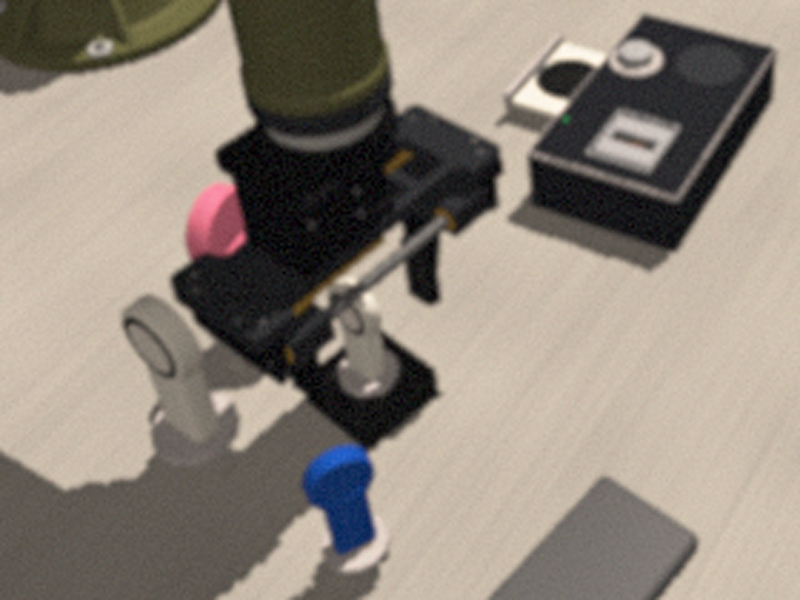

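The fingers straddle the post and nothing is touching the decoy. Next I close and lift.

```bash
python3 -m crank '[[[0,0,0,0,1],[0,0,0,0,1],[0,0,0,0,1],[0,0,0,0,1],[0,0,0,0,1],[0,0,0,0,1],[0,0,0,0,1],[0,0,0,0,1],[0,0,0,0,1],[0,0,0,0,1]]]' 40
python3 -m crank '[[[0,0,-3,0,1],[0,0,-5,0,1],[0,0,-5,0,1],[0,0,-8,0,1],[0,0,-10,0,1],[0,0,-20,0,1],[0,0,-20,0,1],[0,0,-20,0,1],[0,0,-10,0,1],[0,0,0,0,1]]]'
python3 - <<'E'
from h import *
for n in('wrist','scene'): snap(n,n+'3')
a=cv2.imread('pics/wrist3.png');b=cv2.imread('pics/scene3.png')[150:360,100:380]
o=np.zeros((600,800,3),np.uint8);o[:300,:400]=cv2.resize(a,(400,300));o[:300,400:]=cv2.resize(a[170:320,180:380],(400,300),interpolation=2);o[300:,:400]=cv2.resize(b,(400,300),interpolation=2)
cv2.imwrite('pics/c3.png',o)
E
```

```text
time: 5.8
position: [0.5155, -0.253, 0.0555]
tool_rot: [-0.233, -3.133, 0.0]
ft_force: [-0.5, 0.4, -0.4]
grip_width: 0.326
grip_force: 0.0
time: 6.63
position: [0.5173, -0.2537, 0.1599]
tool_rot: [0.233, 3.128, -0.004]
ft_force: [0.5, -0.0, -1.4]
grip_width: 0.152
grip_force: 39.9
```

View pics/c3.png

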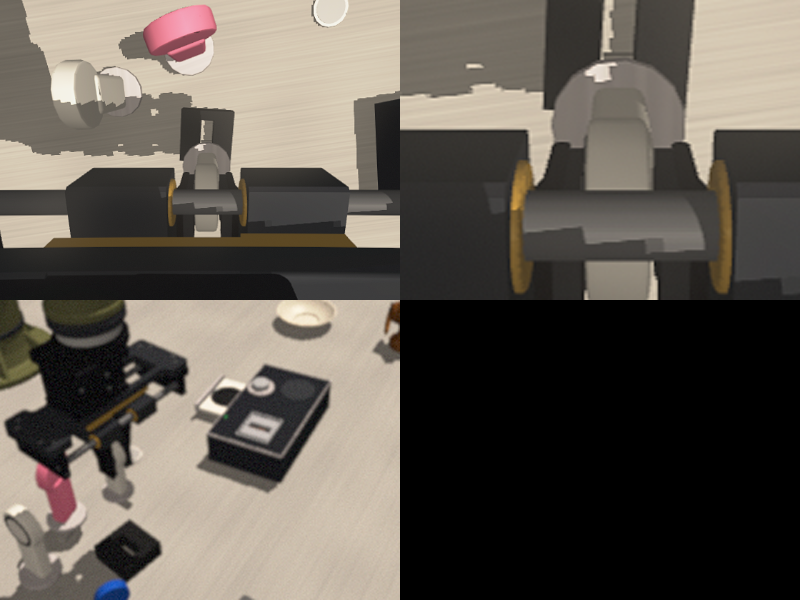

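The lift went too early: the fingers were still closing when it started. The post is held, though, somewhat higher on the stem than planned, and the rest is empty. Next I go past the block to look at the slot with the wrist camera.

```bash
python3 -m crank '[[[0,0,0,-0.1,1],[0,0,0,-0.1,1],[-18,31,0,0,1],[-18,31,0,0,1],[-18,31,0,0,1],[-18,31,0,0,1],[-18,31,0,0,1],[-18,31,0,0,1],[-18,31,0,0,1],[-18,31,0,0,1]]]' 40
python3 -m crank '[[[0,0,0,0,1],[0,0,0,0,1],[0,0,0,0,1],[0,0,0,0,1]]]'
python3 - <<'E'
from h import *
d=snap('wrist','w4');print(ctrl.get_state()['joint_positions'])
print(proj(d,[(.568,-.003,.05)]))
a=cv2.imread('pics/w4.png')
u,v=proj(d,[(.568,-.003,.05)])[0].astype(int)
o=np.zeros((600,800,3),np.uint8)
def crop(x,y,w,h,f):
    c=cv2.resize(a[y:y+h,x:x+w],None,fx=f,fy=f,interpolation=2)
    for i in range(0,w,20): cv2.putText(c,str(x+i),(i*f,8),0,.3,(0,0,255),1)
    for i in range(20,h,20): cv2.putText(c,str(y+i),(0,i*f),0,.3,(0,0,255),1)
    return c
x0=max(u-60,0);y0=max(v-50,0)
c=crop(x0,y0,130,110,4)[:600,:520];o[:c.shape[0],:c.shape[1]]=c
c=crop(225,180,135,80,3) if 0 else crop(245,185,93,50,3);o[445:445+150,:279]=c
c=crop(0,0,560,420,1)[:,140:415];o[:420,525:800]=c
cv2.imwrite('pics/c4.png',o)
E
```

```text
time: 7.57
position: [0.6461, 0.0034, 0.1545]
tool_rot: [0.08, -3.137, -0.0]
ft_force: [-0.3, 0.5, -0.8]
grip_width: 0.158
grip_force: 39.9
time: 7.9
position: [0.6458, -0.0002, 0.1553]
tool_rot: [0.077, -3.138, 0.002]
ft_force: [0.0, -0.6, -1.3]
grip_width: 0.16
grip_force: 39.9
[ 0.5192187   0.4480885  -0.73730633  1.5260363   0.30914157  1.2887494
  1.36330998]
[[290.58849516 100.07127939]]
```

View pics/c4.png

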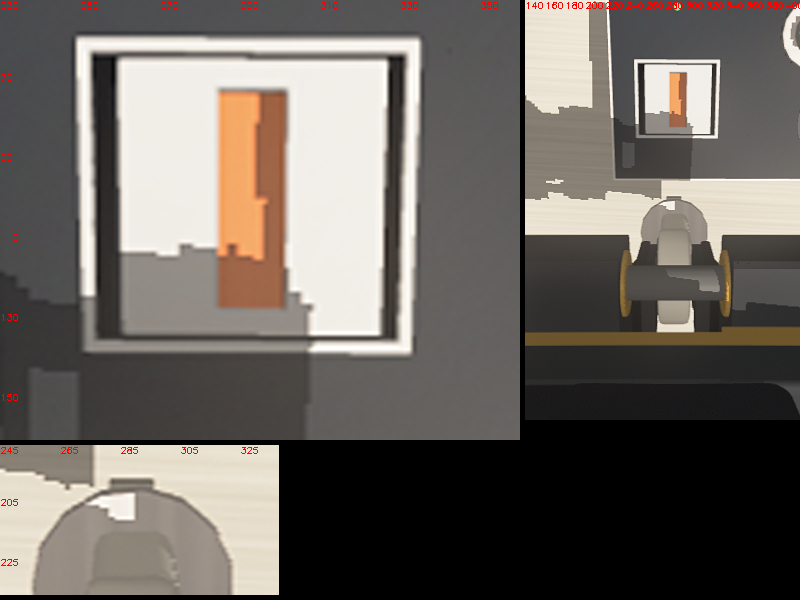

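Clear view. The plate's slot corners (px) are about (284.5,72.2), (301.7,72.2), (301.5,127), (284.2,126.8). The bar end shows under the flange at (281.7–296.3,196.3), the flange apex is at (288.7,199.2) and its sides are at 256 and 322. I'll fit both in the tool frame.

```bash
cat > fit.py <<'E'
from h import *
from scipy.optimize import least_squares as L
w=load('w4');T=np.array(w['T']);
s=ctrl.get_state();TT=T@np.linalg.inv(w['T_tool_cam'])
wt=dict(w);wt['T']=w['T_tool_cam']
c=lambda x,y:(230+x/4-.4,50+y/4-.4)
def rect(px,lx,ly,z=None):
    px=np.array(px)
    def P(p):
        th=p[2];X=np.array([np.cos(th),np.sin(th),0]);Y=np.array([-X[1],X[0],0]);o=np.array([p[0],p[1],p[3] if z is None else z])
        return [o+X*a*lx/2+Y*b*ly/2 for a,b in[(-1,1),(-1,-1),(1,-1),(1,1)]]
    # image up = tool +x = world -x ; left = tool -y = world -y
    f=lambda p:(proj(w,P(p))-px).ravel()
    r=L(f,[.568,-.003,.05]+([.05] if z is None else []) if 0 else ([.568,-.003,.05,.05] if z is None else [.568,-.003,.05]));return r
S=[c(218,89),c(287,89),c(286,308),c(217,307)]
S=[S[0],S[1],S[2],S[3]]
# order P: (-x,+y)=up,right ; (-x,-y)=up,left ; (+x,-y)=down,left ; (+x,+y)=down,right
r=rect([S[1],S[0],S[3],S[2]],.036,.012);print('slot xyz yaw',r.x[[0,1,3]],np.degrees(r.x[2]),np.round(r.fun,1))
for z in(.054,.048,.042):
    r=rect([S[1],S[0],S[3],S[2]],.036,.012,z);print('slot z',z,r.x[:2],np.degrees(r.x[2]),r.cost)
W=[c(93,53),c(406,53),c(397,338),c(97,338)]
r=rect([W[1],W[0],W[3],W[2]],.047,.053,.054);print('well',r.x[:2],np.degrees(r.x[2]),np.round(r.fun,1))
r=rect([W[1],W[0],W[3],W[2]],.047,.053);print('well free',r.x,np.round(r.fun,1))
O=[c(76,37),c(421,37),c(411,353),c(84,352)]
r=rect([O[1],O[0],O[3],O[2]],.053,.059);print('outer rim 53x59',r.x,np.round(r.fun,1))
# post in tool frame
def g(p):
    ox,oy,h=p; q=np.linspace(0,2*np.pi,181)
    ring=np.r_[[[ox+.019*np.cos(a),oy+.019*np.sin(a),h+dz] for a in q for dz in(0,-.005)]]
    R_=proj(wt,ring);B=proj(wt,[(ox+.0165,oy-.0045,h+.017),(ox+.0165,oy+.0045,h+.017)])
    return np.array([R_[:,0].min()-255.8,R_[:,0].max()-321.8,R_[:,1].min()-199,B[0,0]-281.5,B[1,0]-296.1,B[:,1].mean()-196.1])
r=L(g,[.005,0,.035]);print('post in tool',r.x,np.round(r.fun,1))
for h in(.034,.038,.042): 
    r=L(lambda p:g([p[0],p[1],h]),[.005,0]);print(h,r.x,r.cost,np.round(r.fun,1))
print(TT[:3,3],np.round(TT[:3,:3],3))
E
python3 fit.py
```

```text
slot xyz yaw [ 0.56777446 -0.00162161  0.05212689] 2.636490156264745 [ 0.2  0.  -0.2 -0.   0.1  0.1 -0.1 -0.1]
slot z 0.054 [ 0.56788269 -0.00162678] 2.637009383411679 0.14744663997961543
slot z 0.048 [ 0.56753635 -0.00161023] 2.6353718059659146 0.445492113997634
slot z 0.042 [ 0.567191   -0.00159363] 2.6338135541535257 2.2552024886264275
well [ 0.56773005 -0.0022783 ] 2.637240998915539 [ 0.3 -0.1 -0.6 -0.4 -0.1  0.2  0.4  0.5]
well free [ 0.56758489 -0.00227824  0.04602939  0.05174358] [-0.1  0.1 -0.2 -0.1  0.2 -0.1  0.1  0.1]
outer rim 53x59 [ 0.56735508 -0.00232266  0.04766811  0.04717227] [-0.1  0.   0.1 -0.1  0.   0.1  0.   0. ]
post in tool [1.42059074e-03 5.91594770e-06 4.46616128e-02] [-0.1 -0.  -0.6  0.1 -0.   0.6]
0.034 [3.62097387e-03 3.95468117e-05] 3.686574987779149 [-1.9  1.8 -0.5 -0.2  0.3  0.6]
0.038 [2.79575059e-03 2.69266664e-05] 1.6106648078530341 [-1.2  1.1 -0.5 -0.1  0.2  0.6]
0.042 [1.97014809e-03 1.43096759e-05] 0.5559584836481932 [-0.5  0.4 -0.5  0.   0.1  0.6]
[ 6.45798309e-01 -1.63313540e-04  1.55277799e-01] [[-0.999 -0.049 -0.002]
 [-0.049  0.999 -0.001]
 [ 0.002 -0.001 -1.   ]]
```

Run:
```python
from h import *
w=load('w4');wt=dict(w);wt['T']=w['T_tool_cam']
im=w['pixels'].astype(int)
for col in (283,288,293): print(col,[(r,im[r,col].tolist()) for r in range(314,330,2)])
print('upper',[(r,im[r,288].tolist()) for r in range(194,262,3)])
for ox,h in((.0014,.0447),(.002,.042),(.0028,.038),(.0036,.034)):
  D=[(ox+.019*np.cos(q),0+dy,h-.062-.019*np.sin(q)) for q in np.linspace(0,6.28,200) for dy in(-.007,.005)]
  p=proj(wt,D);print(ox,h,'disc rows',p[:,1].min(),p[:,1].max(),'cols',p[:,0].min(),p[:,0].max())
```

```text
283 [(314, [163, 154, 138]), (316, [161, 152, 138]), (318, [159, 150, 135]), (320, [156, 146, 132]), (322, [144, 136, 122]), (324, [207, 194, 174]), (326, [234, 226, 210]), (328, [232, 224, 206])]
288 [(314, [165, 155, 140]), (316, [162, 152, 137]), (318, [160, 151, 137]), (320, [156, 148, 133]), (322, [145, 137, 123]), (324, [210, 195, 175]), (326, [235, 227, 211]), (328, [233, 224, 208])]
293 [(314, [165, 155, 140]), (316, [163, 153, 138]), (318, [162, 151, 136]), (320, [157, 148, 134]), (322, [146, 138, 124]), (324, [211, 198, 177]), (326, [236, 228, 213]), (328, [233, 225, 209])]
upper [(194, [237, 229, 213]), (197, [107, 100, 91]), (200, [125, 116, 108]), (203, [247, 244, 238]), (206, [247, 243, 237]), (209, [254, 250, 245]), (212, [155, 144, 135]), (215, [141, 132, 121]), (218, [141, 133, 121]), (221, [141, 133, 120]), (224, [143, 133, 121]), (227, [142, 133, 120]), (230, [134, 128, 115]), (233, [149, 140, 126]), (236, [152, 143, 130]), (239, [157, 147, 133]), (242, [161, 152, 137]), (245, [165, 155, 140]), (248, [167, 158, 143]), (251, [169, 159, 143]), (254, [171, 162, 146]), (257, [172, 162, 146]), (260, [174, 165, 147])]
0.0014 0.0447 disc rows 227.57539521849878 318.96174696923737 cols 269.3635193409414 301.46007845459854
0.002 0.042 disc rows 228.02486655031547 321.1337049332827 cols 268.94237906627774 301.69609043827387
0.0028 0.038 disc rows 228.92931806627703 324.7128607160191 cols 268.28903008252684 302.06207407831454
0.0036 0.034 disc rows 229.88393115892703 328.512194342878 cols 267.5936341357366 302.45160338181637
```

Post in tool frame is about (+2.2, 0) mm, with its origin 41 mm below the TCP, upright. Slot is at (.5677,-.0016), yaw 2.64°. I move over it and descend in stages.

```bash
python3 -m crank '[[[20,0.6,0,0,1],[20,0.6,0,0,1],[20,0.6,0,0,1],[16,0.6,0,0,1],[0,0,0,0,1],[0,0,0,0,1],[0,0,0,0,1]]]'
python3 -m crank '[[[0,0,10,0,1],[0,0,10,0,1],[0,0,8,0,1],[0,0,5,0,1],[0,0,0,0,1],[0,0,0,0,1],[0,0,0,0,1]]]'
python3 - <<'E'
from h import *
from h import ctrl
snap('wrist','w5');s=ctrl.get_state();print(s['position'],s['ft_force'])
x=R.from_rotvec(s['tool_rot']).as_matrix();print('to go (tool mm)',x.T@(np.array([.5699,-.0015,.11])-s['position'])*1e3,np.round(x,4).tolist())
a=cv2.imread('pics/w5.png')[150:270,210:370];cv2.imwrite('pics/w5b.png',cv2.resize(a,(800,600),interpolation=2))
E
```

```text
time: 8.53
position: [0.5712, -0.0008, 0.1569]
tool_rot: [-0.077, 3.139, -0.001]
ft_force: [-1.2, -0.1, -1.9]
grip_width: 0.161
grip_force: 39.9
time: 9.12
position: [0.5708, 0.0008, 0.1236]
tool_rot: [-0.081, 3.14, 0.0]
ft_force: [0.1, 0.6, -0.4]
grip_width: 0.156
grip_force: 39.9
[0.57092274 0.00071256 0.12385511] [ 0.80988042  0.12650761 -1.41783904]
to go (tool mm) [ 1.14379929 -2.15699818 13.85440957] [[-0.9987, -0.0514, 0.0006], [-0.0514, 0.9987, 0.0], [-0.0006, -0.0, -1.0]]
```

View pics/w5b.png

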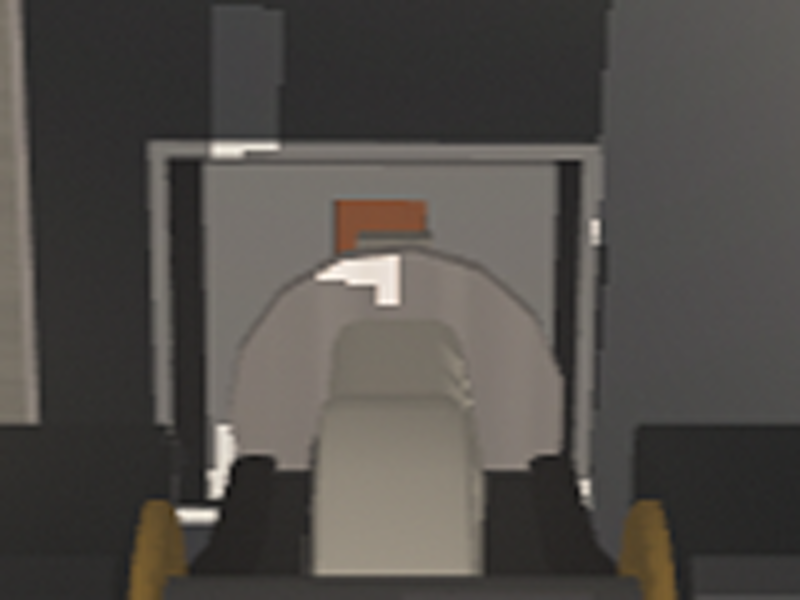

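The bar end (357–431, 235) lies over the slot (334–427, front edge 201), slightly right of centre. I'll calculate the corrections.

Run:
```python
from h import *
w=load('w5');wt=dict(w);wt['T']=w['T_tool_cam'];p=lambda x,y:(210+x/5-.4,150+y/5-.4)
for zp in(.046,.050,.054):
    z=.12385-zp
    a=[atz(wt,*p(x,201),z)*1e3 for x in(334,427)]
    print('slot end centre',np.mean(a,0).round(2),'->centre x',np.mean(a,0)[0]-18,'width',(a[1]-a[0])[1].round(2))
for h in(.039,.041,.043):
    b=[atz(wt,*p(x,233),h+.017)*1e3 for x in(357,431)];print(h,'bar end',np.mean(b,0).round(2),'->ctr x',np.mean(b,0)[0]-16.5,(b[1]-b[0])[1].round(2))
W=[atz(wt,*p(x,y),.12385-.054)*1e3 for x,y in((170,160),(583,160))];print('well',np.round(W,1).tolist())
```

```text
slot end centre [19.26 -2.14 77.85] ->centre x 1.2626533333680356 width 12.35
slot end centre [20.01 -2.09 73.85] ->centre x 2.0100422132731808 width 12.15
slot end centre [20.76 -2.04 69.85] ->centre x 2.7574310931783295 width 11.94
0.039 bar end [19.4  -0.25 56.  ] ->ctr x 2.903570202729867 8.98
0.041 bar end [18.99 -0.26 58.  ] ->ctr x 2.493966677282941 9.06
0.043 bar end [18.58 -0.27 60.  ] ->ctr x 2.084363151836012 9.14
well [[26.1, -28.9, 69.8], [26.1, 23.8, 69.8]]
```

```bash
python3 -m crank '[[[0.5,-1.9,0,0,1],[0,0,3,0,1],[0,0,3,0,1],[0,0,0,0,1],[0,0,0,0,1],[0,0,0,0,1]]]'
python3 -m crank '[[[0,0,2,0,1],[0,0,2,0,1],[0,0,0,0,1],[0,0,0,0,1]]]'
python3 -m crank '[[[0,0,2,0,1],[0,0,0,0,1],[0,0,0,0,1]]]'
python3 -m crank '[[[0,0,2,0,1],[0,0,0,0,1],[0,0,0,0,1]]]'
```

```text
time: 9.67
position: [0.5702, -0.0014, 0.1175]
tool_rot: [0.08, -3.141, 0.0]
ft_force: [0.4, -0.2, -2.6]
grip_width: 0.155
grip_force: 39.9
time: 10.0
position: [0.57, -0.0014, 0.1133]
tool_rot: [0.08, -3.14, 0.0]
ft_force: [0.5, 0.2, -1.4]
grip_width: 0.157
grip_force: 39.9
time: 10.25
position: [0.5701, -0.0014, 0.1114]
tool_rot: [0.081, -3.14, 0.0]
ft_force: [-0.4, 0.2, -0.7]
grip_width: 0.154
grip_force: 39.9
time: 10.5
position: [0.57, -0.0014, 0.1094]
tool_rot: [0.081, -3.14, 0.0]
ft_force: [0.5, -0.5, -1.5]
grip_width: 0.156
grip_force: 39.9
```

```bash
for k in 1; do python3 -m crank '[[[0,0,2,0,1],[0,0,0,0,1],[0,0,0,0,1]]]'; done
python3 -m crank '[[[0,0,2,0,1],[0,0,0,0,1],[0,0,0,0,1]]]'
python3 -m crank '[[[0,0,2,0,1],[0,0,0,0,1],[0,0,0,0,1]]]'
```

```text
time: 10.75
position: [0.5701, -0.0014, 0.1074]
tool_rot: [0.081, -3.14, 0.0]
ft_force: [0.2, -0.3, -1.8]
grip_width: 0.154
grip_force: 39.9
time: 11.0
position: [0.57, -0.0014, 0.1054]
tool_rot: [0.08, -3.14, 0.0]
ft_force: [0.3, 0.4, -1.3]
grip_width: 0.153
grip_force: 39.9
time: 11.25
position: [0.5701, -0.0014, 0.1034]
tool_rot: [0.08, -3.14, 0.0]
ft_force: [-1.2, 0.1, -1.9]
grip_width: 0.155
grip_force: 39.9
```

```bash
python3 -m crank '[[[0,0,2,0,1],[0,0,0,0,1],[0,0,0,0,1]]]'
python3 -m crank '[[[0,0,1.5,0,1],[0,0,0,0,1],[0,0,0,0,1]]]'
python3 -m crank '[[[0,0,1.5,0,1],[0,0,0,0,1],[0,0,0,0,1]]]'
```

```text
time: 11.5
position: [0.57, -0.0014, 0.1014]
tool_rot: [0.08, -3.14, 0.0]
ft_force: [0.2, -0.8, -0.4]
grip_width: 0.151
grip_force: 39.9
time: 11.75
position: [0.5704, -0.0014, 0.1004]
tool_rot: [-0.08, 3.14, -0.0]
ft_force: [-0.7, -0.8, 0.8]
grip_width: 0.16
grip_force: 39.9
time: 12.0
position: [0.5703, -0.0014, 0.0987]
tool_rot: [-0.081, 3.14, -0.0]
ft_force: [-1.0, -0.0, 2.9]
grip_width: 0.156
grip_force: 39.9
```

```bash
python3 -m crank '[[[0,0,1.5,0,1],[0,0,0,0,1],[0,0,0,0,1]]]'
python3 -m crank '[[[0,0,1.5,0,1],[0,0,0,0,1],[0,0,0,0,1]]]'
```

```text
time: 12.25
position: [0.5703, -0.0014, 0.0972]
tool_rot: [-0.08, 3.14, -0.0]
ft_force: [-1.2, 0.6, 2.6]
grip_width: 0.154
grip_force: 39.9
time: 12.5
position: [0.5703, -0.0014, 0.0957]
tool_rot: [-0.08, 3.14, -0.0]
ft_force: [-0.1, 0.1, 5.0]
grip_width: 0.153
grip_force: 39.9
```

The spring rate matches, so the bar is in the slot. I continue gently to the flange contact.

```bash
python3 -m crank '[[[0,0,1.2,0,1],[0,0,0,0,1],[0,0,0,0,1]]]'
python3 -m crank '[[[0,0,0.8,0,1],[0,0,0,0,1],[0,0,0,0,1]]]'
python3 -m crank '[[[0,0,0.4,0,1],[0,0,0,0,1],[0,0,0,0,1]]]'
```

```text
time: 12.75
position: [0.5704, -0.0014, 0.0945]
tool_rot: [-0.08, 3.14, -0.0]
ft_force: [-1.0, -0.2, 5.4]
grip_width: 0.154
grip_force: 39.9
time: 13.0
position: [0.5704, -0.0014, 0.0938]
tool_rot: [-0.08, 3.14, -0.0]
ft_force: [-1.2, -0.1, 5.5]
grip_width: 0.159
grip_force: 39.9
time: 13.25
position: [0.5704, -0.0014, 0.0934]
tool_rot: [-0.08, 3.14, -0.0]
ft_force: [-1.0, 0.6, 5.6]
grip_width: 0.153
grip_force: 39.9
```

```bash
python3 -m crank '[[[0,0,0.4,0,1],[0,0,0,0,1],[0,0,0,0,1]]]'
python3 -m crank '[[[0,0,0.4,0,1],[0,0,0,0,1],[0,0,0,0,1]]]'
```

```text
time: 13.5
position: [0.5704, -0.0014, 0.0933]
tool_rot: [-0.08, 3.14, -0.0]
ft_force: [-2.5, -0.5, 7.6]
grip_width: 0.155
grip_force: 39.9
time: 13.75
position: [0.5705, -0.0014, 0.0932]
tool_rot: [-0.08, 3.14, -0.001]
ft_force: [-2.0, -1.1, 10.1]
grip_width: 0.153
grip_force: 39.9
```

The flange is seated (about 11 N push). I turn clockwise about the post's axis, which is 2.2 mm off the TCP in tool x.

```bash
python3 -m crank '[[[0,-0.2,0,0.1,1],[0,-0.2,0,0.1,1],[0,0,0,0,1]]]'
python3 -m crank '[[[0,-0.2,0,0.1,1],[0,-0.2,0,0.1,1],[0,0,0,0,1]]]'
```

```text
time: 14.0
position: [0.571, -0.0016, 0.0932]
tool_rot: [0.24, 3.131, 0.0]
ft_force: [-0.3, 0.2, 6.8]
grip_width: 0.159
grip_force: 39.9
time: 14.25
position: [0.5711, -0.002, 0.0932]
tool_rot: [0.551, 3.091, 0.0]
ft_force: [0.4, -0.1, 6.4]
grip_width: 0.157
grip_force: 39.9
```

```bash
python3 -m crank '[[[0,-0.2,0.2,0.1,1],[0,-0.2,0,0.1,1],[0,-0.2,0,0.1,1],[0,0,0,0,1]]]'
python3 -m crank '[[[0,-0.2,0,0.1,1],[0,-0.2,0,0.1,1],[0,-0.2,0,0.1,1],[0,0,0,0,1]]]'
```

```text
time: 14.58
position: [0.5709, -0.0026, 0.0932]
tool_rot: [1.007, 2.973, 0.001]
ft_force: [-0.3, -0.5, 8.8]
grip_width: 0.155
grip_force: 39.9
time: 14.92
position: [0.5704, -0.0035, 0.0932]
tool_rot: [1.44, 2.789, 0.0]
ft_force: [-0.5, -0.8, 8.8]
grip_width: 0.159
grip_force: 40.0
```

```bash
python3 -m crank '[[[0,-0.2,0,0.1,1],[0,-0.2,0,0.1,1],[0,0,0,0,1],[0,0,0,0,1]]]'
python3 - <<'E'
from h import *
s=ctrl.get_state();x=R.from_rotvec(s['tool_rot']).as_matrix();print(np.degrees(np.arctan2(x[1,0],x[0,0])),s['torque'],s['position'],s['ft_force'])
E
```

```text
time: 15.25
position: [0.57, -0.004, 0.0932]
tool_rot: [1.706, 2.635, -0.0]
ft_force: [-1.1, -2.0, 8.5]
grip_width: 0.155
grip_force: 40.0
114.14394642393496 [-0.24572825  0.17324549 -0.01653014] [ 0.56995226 -0.00397891  0.09320304] [-1.06568477 -1.99784402  8.52315006]
```

```bash
python3 -m crank '[[[0,-0.2,0,0.1,1],[0,-0.2,0,0.1,1],[0,0,0,0,1]]]'
python3 -m crank '[[[0,-0.2,0,0.1,1],[0,-0.2,0,0.075,1],[0,0,0,0,1],[0,0,0,0,1]]]'
python3 - <<'E'
from h import *
s=ctrl.get_state();x=R.from_rotvec(s['tool_rot']).as_matrix();print(np.degrees(np.arctan2(x[1,0],x[0,0])),s['torque'],s['position'],s['ft_force'])
E
```

```text
time: 15.5
position: [0.5695, -0.0043, 0.0932]
tool_rot: [1.966, 2.448, 0.0]
ft_force: [-1.1, -2.6, 9.1]
grip_width: 0.155
grip_force: 40.0
time: 15.83
position: [0.5692, -0.0045, 0.0932]
tool_rot: [2.168, 2.27, 0.0]
ft_force: [-1.2, -1.5, 8.8]
grip_width: 0.155
grip_force: 40.0
92.65038662833422 [-0.40491801  0.25713597 -0.02054883] [ 0.56915776 -0.00448847  0.09317872] [-1.19678871 -1.52713654  8.7645082 ]
```

```bash
python3 -m crank '[[[0,0,-1,0,1],[0,0,-1,0,1],[0,0,-1,0,1],[0,0,0,0,1],[0,0,0,0,1]]]'
python3 -m crank '[[[0,0,-1,0,1],[0,0,0,0,1],[0,0,0,0,1]]]'
```

```text
time: 16.25
position: [0.569, -0.0044, 0.0955]
tool_rot: [2.168, 2.271, 0.0]
ft_force: [1.2, -2.4, 5.3]
grip_width: 0.156
grip_force: 39.9
time: 16.5
position: [0.5689, -0.0043, 0.0963]
tool_rot: [2.168, 2.272, 0.0]
ft_force: [2.5, -3.5, 4.5]
grip_width: 0.157
grip_force: 39.9
```

```bash
python3 -m crank '[[[0,0,-0.8,0,1],[0,0,0,0,1],[0,0,0,0,1]]]'
python3 -m crank '[[[0,0,-0.8,0,1],[0,0,0,0,1],[0,0,0,0,1]]]'
```

```text
time: 16.75
position: [0.5688, -0.0042, 0.097]
tool_rot: [2.168, 2.272, 0.0]
ft_force: [3.0, -4.2, 3.1]
grip_width: 0.153
grip_force: 39.9
time: 17.0
position: [0.5684, -0.0041, 0.0977]
tool_rot: [2.168, 2.272, -0.001]
ft_force: [1.7, -4.2, 4.0]
grip_width: 0.15
grip_force: 39.9
```

```bash
python3 -m crank '[[[-0.7,0,0,0,1],[0,0,0,0,1],[0,0,0,0,1]]]'
python3 -m crank '[[[0,0,0,0,0.6],[0,0,0,0,0.5],[0,0,0,0,0.3],[0,0,0,0,0],[0,0,0,0,-0.3],[0,0,0,0,-0.6],[0,0,0,0,-0.6],[0,0,0,0,-0.6]]]'
python3 -m crank '[[[0,0,-10,0,-0.6],[0,0,-20,0,-0.6],[0,0,-30,0,-0.6],[0,0,-30,0,-0.6],[0,0,-30,0,-0.6],[0,0,0,0,-0.6],[0,0,0,0,-0.6]]]'
python3 - <<'E'
from h import *
for n in('wrist','scene','top'): snap(n,n+'6')
o=np.zeros((600,800,3),np.uint8)
a=cv2.imread('pics/wrist6.png');b=cv2.imread('pics/scene6.png')[150:300,180:380];c=cv2.imread('pics/top6.png')[180:280,220:353]
f=lambda q:cv2.resize(q,(400,300),interpolation=2)
o[:300,:400]=f(a);o[:300,400:]=f(b);o[300:,:400]=f(c);o[300:,400:]=f(a[80:230,180:380])
cv2.imwrite('pics/c6.png',o)
E
```

```text
time: 17.25
position: [0.5684, -0.0042, 0.0977]
tool_rot: [2.168, 2.273, 0.0]
ft_force: [2.8, -3.7, 1.9]
grip_width: 0.155
grip_force: 39.9
time: 17.92
position: [0.5683, -0.0042, 0.0977]
tool_rot: [-2.168, -2.273, 0.0]
ft_force: [0.3, -0.8, 0.2]
grip_width: 0.621
grip_force: 0.0
time: 18.5
position: [0.5698, -0.0041, 0.2208]
tool_rot: [2.166, 2.27, 0.005]
ft_force: [0.6, -0.1, 0.5]
grip_width: 0.799
grip_force: 0.0
```

View pics/c6.png

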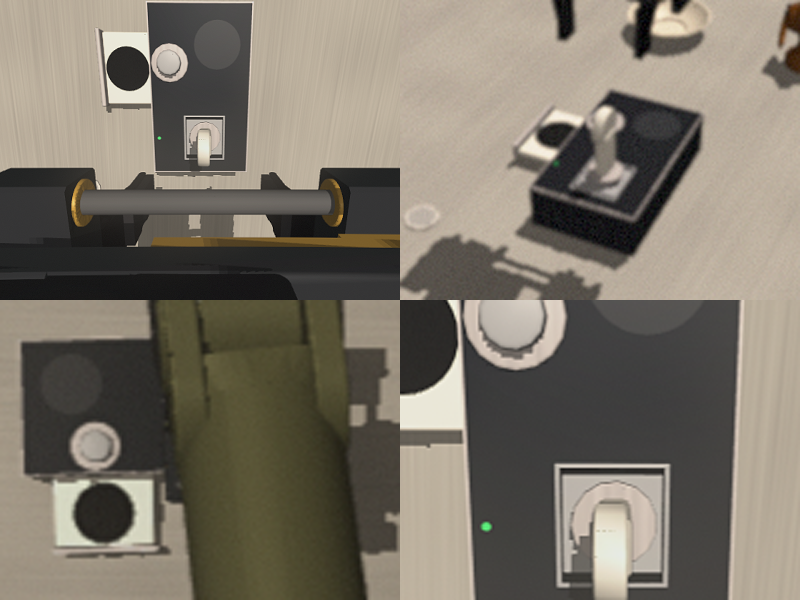

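The post stands upright and square in the socket, its disc facing the tray side. Tray and button are as they were, and the gripper is clear. Handing in.

```bash
python3 -c "
from bench import job
print(job.close_job())"
```

```text
the job is handed in; nothing more can be done
None
```

The white post is in the socket, turned a quarter turn clockwise and standing upright with its disc facing the tray side. It rose about 4.5 mm on the spring before I let go, so I take it as locked. Peak push was about 11.5 N, and the job was handed in at about 18.5 s, but the hand-in returned no verdict.

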